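Clip the salon's red key tag onto the counter's snap hook

TASK

Hang the red key tag on the snap hook of the key stand: push its steel eye in against the sprung yellow gate until it passes inside and the gate snaps shut behind it, then let go so that the tag hangs freely from the hook by its eye, and wait a few seconds until it hardly swings any more. Push gently, no harder than a light thumb press of about 1 kg, and leave the other tags, the bottle, the jar and the spray can where they are.

Things in the scene. Friction and masses are not known exactly. Their poses are not given: they have to be found in the camera images.
- red_tag: loose key tag lying flat on the cork mat: a red plastic grip 90 mm long, 36 mm wide and 16 mm thick with a steel ring (the eye) at one end and a brass key at the other; 177 mm overall, about 90 g. Origin: centre of the grip's underside; x runs along the grip towards the eye, z is the thickness (up as it lies). The grip reaches from x = -45 to +45 mm, the key to x = -90 mm.
- red_eye (a point): centre of the red tag's eye: 65 mm from the tag's origin along its x, halfway up its thickness (8 mm). The eye is a ring of 8 mm round bar, hole 36 mm, outside 52 mm, its hole's axis along the tag's z. Axes as the tag's.
- mat: fixed cork mat, 260 x 400 x 6 mm, on which the three tags lie; origin: centre of its underside (its top is 6 mm higher).
- key_stand: fixed dark steel stand on the counter, 200 x 130 x 12 mm base plate, a 22 mm post 125 mm behind the origin along its x, and at the top an arm (to 350 mm high) reaching forward over it to a 19 mm sleeve which carries the snap hook. Origin on the counter straight below the snap hook's bend; x points from the hook towards the post (towards the robot's left, give or take 25 degrees), z up.
- hook_bend (a point): centre of the snap hook's round bend as built, 220 mm up; fixed to the stand. The real hook is clamped up to 18 mm up or down from it along z (unmeasured: feel for it). Hook in the x-z plane: z leans 35 degrees from vertical towards the stand's -x (the robot's right), the way nose and mouth point; x from nose to shank. 10 mm bar, bend radius 18 mm to its middle, inner bottom at z = -13 mm.
- nose_tip (a point): round top of the nose as built (the clamping shifts it as hook_bend), at x = -18, z = 30 mm in the hook_bend frame (same axes). The shank is opposite at x = +18 mm, 26 mm clear, up to the sleeve's end at z = 80 mm. To go in, the eye is held square to the hook's z with the nose inside its hole and the grip out on the -x side, and is pushed along -z.
- mouth (a point): middle of the mouth, on the gate, as built (shifts likewise), at x = -3, z = 34 mm in the hook_bend frame: the eye's far rim is pushed in here, its centre line at x = -6 to 0 mm, so the eye's centre at x = -28 to -22 mm. The gate is a 6 mm bar, hinged at x = 13, z = 45 mm, slanting to the nose at x = -12, z = 24 mm. It springs back above the rim once that is below about z = 8 mm.
- gate (a joint): gate angle, rad: 0 shut, grows as it is pushed inwards, stop at 0.8; an eye going in opens it to about 0.4 to 0.7. A spring shuts it: about 0.08 N m when shut, 0.19 N m at 0.6 rad (some 4 to 8 N at the rim).
- snap_hook (a joint): how far the whole snap hook has sunk along its -z in its sprung sleeve, m: 0 at rest, stop at 0.004; spring of 400 N/m with about 1 N preload, so that the hook yields a little under the push before the gate opens, and springs back. Pushed on after the stop, once the eye is on the bend's bottom, it is rigid. Does not show how high the hook is clamped.
- hang_point (a point): where the centre of the eye comes to lie when the tag hangs from the bend with the eye threaded on the bar: 31 mm straight below hook_bend, as built; the real place is up to 18 mm from it, along the hook's z. Axes as the hook_bend point.
- blue_tag: loose key tag, same shape as the red one, with a blue grip; a bystander. Origin: centre of the grip's underside, x towards its eye.
- green_tag: loose key tag, same shape as the red one, with a green grip; a bystander. Origin: centre of the grip's underside, x towards its eye.
- water_bottle: blue water bottle standing on the counter, 64 mm across, 200 mm high; bystander; origin: centre of its foot.
- wax_jar: amber jar with black lid, 68 mm across, 60 mm high; bystander; origin: centre of its foot.
- spray_can: spray can with red label, 54 mm across, 170 mm high; bystander; origin: centre of its foot.
Things that resemble listed ones, but are neither listed nor needed, are in the scene too. Leave any orange or turquoise look-alike of the red_tag alone.

How it is judged (in metres and radians):
On the way:
1. the red tag's eye, in the hook's mouth, pushes the gate open (value of joint gate above 0.3 rad and contact force between red_tag and key_stand above 0.5 N and distance between red_eye and hook_bend below 0.07 m), for 0.02 s.
At the end, for the whole second after the job is handed in: The red tag hangs on the snap hook by its eye: eye centre off hang_point by under 12 mm in its x and y and 22 mm in z, eye up, the tag within 20 degrees of vertical, the gate shut (under 0.1 rad), the tag's weight on the hook, hardly swinging (under 250 mm/s) (x of red_eye in the frame of hang_point between -0.012 and 0.012 m and y of red_eye in the frame of hang_point between -0.012 and 0.012 m and z of red_eye in the frame of hang_point between -0.022 and 0.022 m and angle between red_tag's own x axis and vertical below 0.35 rad and value of joint gate below 0.1 rad and linear speed of red_tag below 0.25 m/s and contact force between red_tag and key_stand above 0.2 N); the robot touches nothing.
It fails at once if the held red tag is forced against the stand or hook with more than 16 N (contact force between red_tag and key_stand above 16 N and contact force between the fingers and red_tag above 1 N).
It fails at once if the arm or fingers press on the key stand or hook with more than 10 N (contact force between any of the arm, the fingers and key_stand above 10 N).
It fails at once if another tag, the bottle, the jar or the can is shifted by more than 20 mm (tags) or 30 mm (distance of any of blue_tag, green_tag from where it was at the start of the episode above 0.02 m or distance of any of water_bottle, wax_jar, spray_can from where it was at the start of the episode above 0.03 m).
It also fails if it takes over 64 s, if anything falls off the work surface, if the arm or the gripper's body presses on something with over 40 N, if the wrist force passes 120 N, or if a joint passes its speed limit or range.

ROBOT

A 6-joint arm with a two-finger parallel gripper is mounted at the origin on the work surface. World frame = base frame: x ahead of the robot, y to its left, z up, the work surface at z = 0. Lengths are in m, angles in degrees, forces in N, time in s.
With the tool pointing down it reaches from about 0.3 to 0.75 m from the base axis. Payload 8.5 kg.
Tool frame: the origin (TCP) lies between the finger pads; the fingertips stand env.finger_overhang ahead of it and the grasp point (between the pads) lies 2 mm behind it (env.finger_overhang is the distance from the TCP to the fingertips, in m); z points along the fingers, y is the line along which they close (so a half turn about z gives the same grasp; the last joint's range is limited). The gripper opens to 85 mm and grips with 20 to 120 N. Pads are 22 mm wide; open, the fingers measure 114 mm over their backs; the gripper's body (76 mm by 85 mm) begins 54 mm behind the grasp point. The pads swing forward as they close: fully open they stand 13 mm farther back than shut.
Start: joints at [63.81, 21.807, 74.336, -0, 83.858, -12.336], TCP at [0.132, 0.534, 0.248] pointing down, gripper open.
Joint ranges: [-178.18, 178.18], [-50.72, 133.34], [12.68, 142.11], [-81.47, 261.47], [9.98, 163.14], [-165.26, 165.26]. Speed limits (degrees/s): [136.94, 136.94, 180, 180, 180, 180].

INTERFACE

Orientations are given as a 3x3 rotation matrix whose columns are the frame's x, y, z axes.
In Python, from rig import env gives the robot as it stands. The module is installed in compiled form; this text tells all that it offers.
- The arm moves only by the tool jog_arm, never from a script. Its arguments are lists of equal length, an entry for each row: "hand": the finger opening in m, from 0 to 0.0854; "travel": the shift along the world's x, y, z in m, a list of three; "yaw": the turn about the world's z in rad. A call has exactly 5 rows; each row shifts and turns the commanded pose from where the row before left it; what a row does not reach is not made up. A row lasts 1/8 s, in which the tool goes at most 62.5 mm and 10.7 degrees, less where a joint would pass 70% of its speed; a pose out of reach is approached as far as the arm can. A call is refused whole if a number of a shift passes 0.0625 or a number of a turn 0.188, either way. A call with a gripper value outside its range is refused whole. The fingers move at their own pace and stop on an object; "grip_force" is the grip in N (left out, the last holds). Time passes only in rows, so rows that do not move let the fingers close, or fill a call up. It gives the time, the measured TCP pose, the force, the opening and the grip force at its end, in the units of the state.
- env.observe(): the state, without advancing time (a new reading comes with each control period).
- env.get_image(name): name is "scene" or "top" or "wrist"; returns the picture (384x512x3 uint8, red, green, blue); there is no depth.
- env.calibration(name): a dict with "fx", "fy", "cx", "cy" (pixels), "k1" (the pictures are not rectified: a ray, as slopes to the right and down, at radius r is drawn at 1 + k1 r^2 times it, then the intrinsics apply), "position" and "rotation" of the camera in the world; the wrist camera has in their place "hand_eye" (4x4, takes a point from camera to tool coordinates, whose origin is the TCP and whose axes are the flange's). Camera axes: x right, y down, z forward; pixel columns grow to the right and rows downward; lengths in m; the calibration is good to about 2 mm. A picture is of the moment at which its call begins: read the wrist's pose just before it. calibration takes no time and is no camera call.
- env.close_job(): hands the job in; it is judged then, once.
The state is a dict: "time_s": time; "q": joint angles; "qvel": joint speeds; "joint_efforts": joint torques, N m; "position": TCP position; "tool_rot": TCP orientation; "ft_force": force on the tool from outside, world axes, zero at the start; "wrist_torque": the same for the moment, N m; "grip_width": finger opening in m; "gripper_force": force on a finger pad.
Only numpy, scipy, OpenCV 4.12 (cv2) and the standard library are available. Lean on these libraries where they do the work, as an engineer would, in place of code of your own. Each camera call takes 0.05 s, during which the arm holds its last target. There are 200 camera calls.

## Working session

There is one attempt and no reset: what is moved stays moved. The work goes in short steps, Python scripts to look and compute and a tool call to move; the robot and the scene stay as the last step left them, time stands still between calls to the robot, and variables do not carry over. Pictures are saved under pics/ and viewed, at most 10 in all, crops included, and the job is handed in when it is done.

Besides the shell and the picture viewer there is one more tool, called after "Emit:" by a JSON object that holds its "fn" and its "kwargs", one argument or row to a line. jog_arm: Moves the arm, as the interface text tells. Its arguments: {"type":"object","properties":{"hand":{"type":"array"},"travel":{"type":"array"},"yaw":{"type":"array"},"grip_force":{"type":"number"}},"required":["hand","travel","yaw"]}

```bash
mkdir -p pics
cat > h.py <<'E'
import numpy as np, cv2
from rig import env
def cam(n, st=None):
    c=env.calibration(n)
    K=np.array([[c['fx'],0,c['cx']],[0,c['fy'],c['cy']],[0,0,1.]]);d=np.array([c['k1'],0,0,0])
    if n=='wrist':
        st=st or env.observe(); T=np.eye(4);T[:3,:3]=st['tool_rot'];T[:3,3]=st['position'];T=T@np.array(c['hand_eye'])
        R,p=T[:3,:3],T[:3,3]
    else: R,p=np.array(c['rotation']),np.array(c['position'])
    return K,d,R,p
def ray(C,uv):
    K,d,R,p=C; u=cv2.undistortPoints(np.array([[uv]],float),K,d)[0,0]
    v=R@np.array([u[0],u[1],1]); return p,v/np.linalg.norm(v)
def plane(C,uv,z):
    p,v=ray(C,uv); return p+v*(z-p[2])/v[2]
def tri(rs):
    A=sum(np.eye(3)-np.outer(v,v) for p,v in rs); b=sum((np.eye(3)-np.outer(v,v))@p for p,v in rs); return np.linalg.solve(A,b)
def proj(C,P):
    K,d,R,p=C; return cv2.projectPoints(((np.atleast_2d(P)-p)@R),np.zeros(3),np.zeros(3),K,d)[0][:,0]
def snap(n,f):
    im=env.get_image(n)[:,:,::-1]; cv2.imwrite(f,im); return im
E
python3 - <<'E'
from h import *
a=snap('scene','pics/s0.png');b=snap('top','pics/t0.png')
print(env.finger_overhang,env.observe()['tool_rot'])
for n in('scene','top'): print(cam(n))
E
```

```text
0.017 [[-9.70905548e-01  2.39462056e-01 -5.82942253e-04]
 [ 2.39462609e-01  9.70904824e-01 -1.21764461e-03]
 [ 2.74401763e-04 -1.32181078e-03 -9.99999089e-01]]
(array([[468.98200269,   0.        , 256.58603946],
       [  0.        , 468.98200269, 193.29408021],
       [  0.        ,   0.        ,   1.        ]]), array([-0.02818149,  0.        ,  0.        ,  0.        ]), array([[-0.08168372,  0.72943611, -0.67915442],
       [ 0.99644233,  0.04558461, -0.07088528],
       [-0.02074729, -0.68252839, -0.73056454]]), array([1.47124866, 0.08731318, 1.22379145]))
(array([[363.2112189 ,   0.        , 254.32906667],
       [  0.        , 363.2112189 , 195.78939259],
       [  0.        ,   0.        ,   1.        ]]), array([-0.07036886,  0.        ,  0.        ,  0.        ]), array([[ 1.31545160e-02, -9.98335648e-01,  5.61506328e-02],
       [-9.99913474e-01, -1.31365784e-02,  6.88564258e-04],
       [ 5.02089437e-05, -5.61548321e-02, -9.98422071e-01]]), array([ 0.44690372, -0.01467749,  1.26339866]))
```

View pics/s0.png

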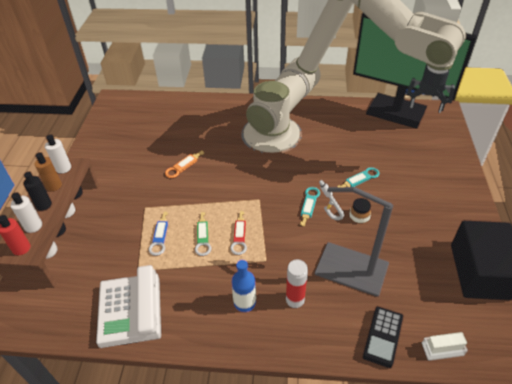

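View pics/t0.png

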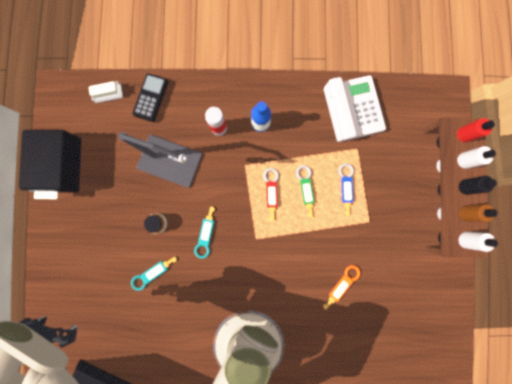

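The scene picture shows the red tag at about (239,235) on the mat and the hook at (330,200); in the top picture the red tag is at (272,192), its eye at (270,175) towards the far side, and the hook at (183,157), with the arm reaching right over it. I'll measure by colour and enlarge the hook.

Run:
```python
from h import *
for n,f,box in(('scene','pics/s0.png',(225,205,255,265)),('top','pics/t0.png',(255,160,290,225))):
    im=cv2.imread(f).astype(int); x0,y0,x1,y1=box
    s=im[y0:y1,x0:x1]; m=(s[...,2]>120)&(s[...,1]<70)&(s[...,0]<80)
    v,u=np.nonzero(m); C=cam(n); P=np.array([plane(C,(a+x0,b+y0),.02)[:2] for a,b in zip(u,v)])
    c,sz,ang=cv2.minAreaRect(P.astype(np.float32)*1000); print(n,m.sum(),P.mean(0),c,sz,ang)
C=cam('top');print('top eye,key',plane(C,(270,175),.014),plane(C,(273,218),.014))
C=cam('scene');print('scene eye,key',plane(C,(239,248),.014),plane(C,(241,214),.014))
print('post',plane(cam('scene'),(372,272),0.01))
a=cv2.imread('pics/s0.png')[165:295,300:400];b=cv2.imread('pics/t0.png')[120:195,110:210]
a=cv2.resize(a,None,fx=4,fy=4,interpolation=2);b=cv2.resize(b,None,fx=4,fy=4,interpolation=2)
o=np.zeros((520,800,3),np.uint8);o[:,:400]=a;o[:300,400:]=b;cv2.imwrite('pics/c0.png',o)
```

```text
scene 18 [ 0.55469411 -0.06984497] (554.6946411132812, -69.85859680175781) (4.054278373718262, 26.020736694335938) 3.7896182537078857Traceback (most recent call last):
  File "<stdin>", line 6, in <module>
cv2.error: OpenCV(4.12.0) /io/opencv/modules/imgproc/src/convhull.cpp:143: error: (-215:Assertion failed) total >= 0 && (depth == CV_32F || depth == CV_32S) in function 'convexHull'
```

Run:
```python
from h import *
for n,f,box in(('scene','pics/s0.png',(225,205,255,265)),('top','pics/t0.png',(255,160,290,225))):
    im=cv2.imread(f).astype(int); x0,y0,x1,y1=box
    s=im[y0:y1,x0:x1]; m=(s[...,2]-s[...,1]>80)&(s[...,2]-s[...,0]>60)&(abs(s[...,1]-s[...,0])<50)
    v,u=np.nonzero(m); C=cam(n); P=np.array([plane(C,(a+x0,b+y0),.02)[:2] for a,b in zip(u,v)])
    c,sz,ang=cv2.minAreaRect(P.astype(np.float32)*1000); print(n,m.sum(),P.mean(0),c,sz,ang)
C=cam('top');print('top eye,key',plane(C,(270,175),.014),plane(C,(273,218),.014))
C=cam('scene');print('scene eye,key',plane(C,(239,248),.014),plane(C,(241,214),.014))
a=cv2.imread('pics/s0.png')[165:295,300:400];b=cv2.imread('pics/t0.png')[120:195,110:210]
a=cv2.resize(a,None,fx=4,fy=4,interpolation=2);b=cv2.resize(b,None,fx=4,fy=4,interpolation=2)
o=np.zeros((520,800,3),np.uint8);o[:,:400]=a;o[:300,400:]=b;cv2.imwrite('pics/c0.png',o)
```

```text
scene 102 [ 0.53601439 -0.06944485] (523.1583862304688, -71.7363052368164) (83.36276245117188, 36.10662078857422) 3.798119068145752
top 151 [ 0.52898881 -0.07279754] (523.8458862304688, -72.65182495117188) (89.41314697265625, 37.775814056396484) 0.6480785012245178
top eye,key [ 0.58987279 -0.06704936  0.014     ] [ 0.44160461 -0.07895095  0.014     ]
scene eye,key [ 0.58798343 -0.06655166  0.014     ] [ 0.44575677 -0.07503657  0.014     ]
```

View pics/c0.png

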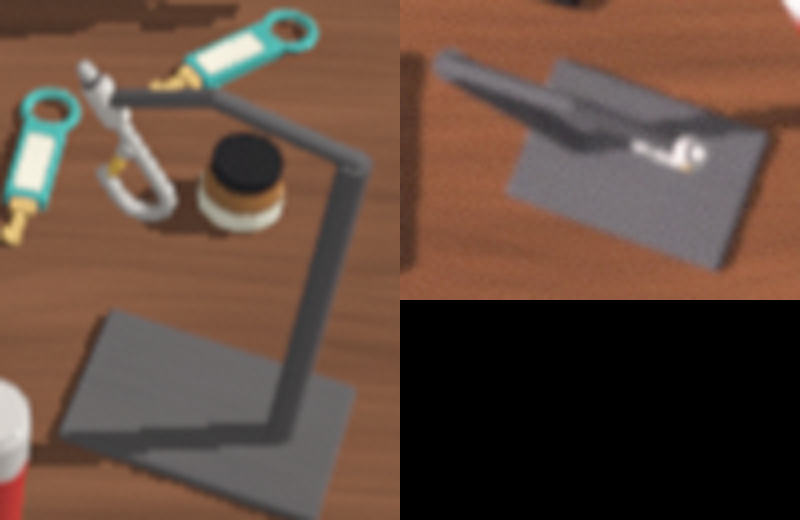

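Run:
```python
from h import *
from scipy.optimize import least_squares
S,T=cam('scene'),cam('top')
sc=[(300+x/4,165+y/4) for x,y in((110,312),(355,390),(320,516),(62,435))]
tc=[(110+(x-400)/4,120+y/4) for x,y in((558,60),(770,130),(720,270),(508,192))]
for C,c in((S,sc),(T,tc)):
    P=np.array([plane(C,q,.012)[:2] for q in c])*1000
    print(P.round(1).tolist(),P.mean(0),[round(float(np.linalg.norm(P[i]-P[i-1])),1) for i in range(4)],cv2.minAreaRect(P.astype(np.float32)))
    print([round(float(np.degrees(np.arctan2(*(P[i]-P[i-1])[::-1]))),1) for i in range(4)])
pf=plane(S,(300+280/4,165+437/4),.012); print('post foot',pf)
top=(300+352/4,165+162/4); print('post top',plane(S,top,.35),plane(T,(110+50/4,120+65/4),.35))
print('bend bottom/nose rays: at z .2/.235', plane(S,(300+148/4,165+205/4),.2),plane(S,(300+108/4,165+172/4),.235),'top nose', plane(T,(110+290/4,120+152/4),.235))
```

```text
[[548.1, 214.7], [611.3, 402.0], [725.3, 364.5], [667.4, 176.1]] [638.02223993 289.33071913] [125.5, 197.7, 120.1, 197.2] ((638.1937255859375, 289.4053955078125), (197.6444549560547, 125.45431518554688), 72.04155731201172)
[162.0, 71.3, -18.2, -107.1]
[[726.2, 357.1], [665.9, 168.7], [543.1, 209.3], [609.1, 397.3]] [636.08505621 283.09422572] [123.8, 197.9, 129.4, 199.2] ((635.8047485351562, 283.53997802734375), (199.1995849609375, 129.3505401611328), 71.67919158935547)
[-18.9, -107.8, 161.7, 70.7]
post foot [0.65829548 0.34079339 0.012     ]
post top [0.67986392 0.33078236 0.35      ] [0.64716376 0.32697801 0.35      ]
bend bottom/nose rays: at z .2/.235 [0.59434776 0.22383815 0.2       ] [0.59580574 0.19240275 0.235     ] top nose [0.61037734 0.1930669  0.235     ]
```

```bash
cat >> h.py <<'E'
YAW=np.radians(71.5)
def hook(o,s,pts,yaw=None):  # hook-frame (x,y,z) mm -> world
    yaw=YAW if yaw is None else yaw
    X=np.array([np.cos(yaw),np.sin(yaw),0]);Y=np.array([-np.sin(yaw),np.cos(yaw),0]);Z=np.array([0,0,1.])
    a=np.radians(35); hx=X*np.cos(a)+Z*np.sin(a); hz=-X*np.sin(a)+Z*np.cos(a)
    p=np.atleast_2d(pts)/1000.; return np.array([o[0],o[1],.22])+hz*s+p[:,:1]*hx+p[:,1:2]*Y+p[:,2:]*hz
t=np.radians(np.arange(180,361,15))
CL=[(-18,0,z) for z in(30,20,10)]+[(18*np.cos(q),0,18*np.sin(q)) for q in t]+[(18,0,z) for z in range(10,81,10)]
E
python3 - <<'E'
from h import *
print(env.calibration('wrist'))
a=cv2.resize(cv2.imread('pics/s0.png')[165:265,300:400],None,fx=4,fy=4,interpolation=2);b=cv2.resize(cv2.imread('pics/t0.png')[120:195,110:210],None,fx=4,fy=4,interpolation=2)
o=np.zeros((400,800,3),np.uint8);o[:,:400]=a;o[:300,400:]=b
for s,c in((-.018,(255,0,0)),(0,(0,255,0)),(.018,(0,0,255))):
    P=hook((.616,.219),s,CL)
    for q in (proj(cam('scene'),P)-(300,165))*4: cv2.circle(o,tuple(int(v) for v in q),2,c,-1)
    for q in (proj(cam('top'),P)-(110,120))*4+(400,0): cv2.circle(o,tuple(int(v) for v in q),2,c,-1)
cv2.imwrite('pics/c1.png',o)
E
```

```text
{'fx': 286.94207686490466, 'fy': 286.94207686490466, 'cx': 261.0458882264746, 'cy': 193.75963517325624, 'k1': -0.020657052226256984, 'hand_eye': array([[-7.62655140e-05, -9.53440390e-01, -3.01581525e-01,
         7.68800559e-02],
       [ 9.99999722e-01, -2.96367932e-04,  6.84072618e-04,
         5.40136973e-04],
       [-7.41601557e-04, -3.01581389e-01,  9.53440148e-01,
        -1.25190617e-01],
       [ 0.00000000e+00,  0.00000000e+00,  0.00000000e+00,
         1.00000000e+00]])}
```

View pics/c1.png

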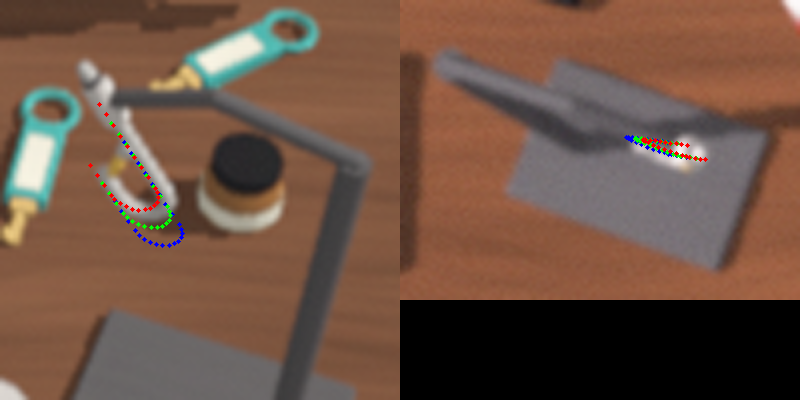

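The crop shows the model is roughly right, with the real hook about 6–8 mm towards the robot/left and clamped perhaps 0–15 mm up. I'll take a close look with the wrist camera from the robot's side.

Emit:
{"fn": "jog_arm", "kwargs": {
  "hand": [0.085, 0.085, 0.085, 0.085, 0.085],
  "travel": [
    [0.037, -0.031, 0.007],
    [0.037, -0.031, 0.007],
    [0.037, -0.031, 0.007],
    [0.037, -0.031, 0.007],
    [0.037, -0.031, 0.007]
  ],
  "yaw": [0, 0, 0, 0, 0]
}}

```text
time_s: 0.72
position: [0.3176, 0.3778, 0.2833]
tool_rot: [[-0.971, 0.239, -0.0], [0.239, 0.971, -0.0], [0.0, -0.0, -1.0]]
ft_force: [1.2, 0.1, -0.7]
grip_width: 0.0847
gripper_force: 0.0
```

Emit:
{"fn": "jog_arm", "kwargs": {
  "hand": [0.085, 0.085, 0.085, 0.085, 0.085],
  "travel": [
    [0.037, -0.031, 0.007],
    [0.037, -0.031, 0.007],
    [0.037, -0.031, 0.007],
    [0.045, -0.039, 0.008],
    [0.029, -0.023, 0.007]
  ],
  "yaw": [0, 0, 0, 0, 0]
}}

```text
time_s: 1.35
position: [0.5032, 0.222, 0.3191]
tool_rot: [[-0.97, 0.241, -0.001], [0.241, 0.97, -0.0], [0.001, -0.001, -1.0]]
ft_force: [-0.3, 0.8, -0.0]
grip_width: 0.0849
gripper_force: 0.0
```

Run:
```python
from h import *
import json
st=env.observe(); im=snap('wrist','pics/w1.png'); s2=snap('scene','pics/s1.png')
json.dump({k:np.array(st[k]).tolist() for k in('position','tool_rot','q')},open('w1.json','w'))
print(st['position'],st['time_s'])
q=proj(cam('wrist',st),hook((.608,.224),.008,CL)); print(q[0],q[12])
x,y=q.mean(0).astype(int);x0=int(np.clip(x-95,0,322));y0=int(np.clip(y-95,0,194));print(x0,y0)
a=cv2.resize(im[y0:y0+190,x0:x0+190],(570,570),interpolation=2)
cv2.imwrite('pics/w1c.png',a)
```

```text
[0.50322292 0.22204681 0.319058  ] 1.35
[249.57746278 316.27814098] [303.86490696 306.46859207]
186 194
```

View pics/w1c.png

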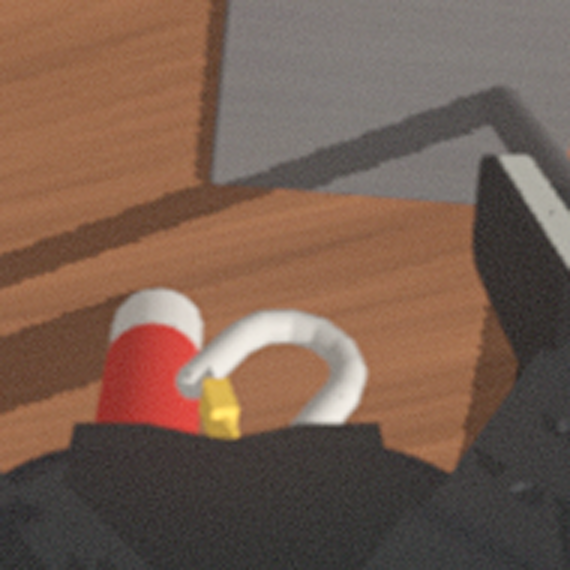

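The wrist crop shows the hook with its nose at about (190,380) in the crop (249,320 in the picture), bend round (290,325)–(348,375), yellow gate at (220,405). Fitting position and clamp height.

```bash
cat > fit.py <<'E'
from h import *
import json
from scipy.optimize import least_squares
from scipy.spatial import cKDTree
st=json.load(open('w1.json')); W=cam('wrist',st);S=cam('scene')
wp=np.array([(190,380),(215,360),(250,332),(290,325),(330,345),(348,375),(325,412)])/3+(186,194)
sp=np.array([(106,172),(115,195),(135,212),(160,212),(170,200),(150,165),(132,135)])/4+(300,165)
D=np.array([(-18,0,z) for z in np.linspace(30,0,30)]+[(18*np.cos(q),0,18*np.sin(q)) for q in np.linspace(np.pi,2*np.pi,60)]+[(18,0,z) for z in np.linspace(0,70,70)])
def f(p,full=True):
    P=hook(p[:2],p[2],D,p[3]); r=[]
    for C,m,w in((W,wp,1),(S,sp,2)):
        q=proj(C,P); d,i=cKDTree(q).query(m); r+=list(((q[i]-m)*w).ravel()); r+=list((q[0]-m[0])*w)
    return np.array(r+[(p[3]-YAW)/np.radians(2)])
for s0 in(-.01,0,.01):
    o=least_squares(f,[.608,.224,s0,YAW],x_scale=[.01,.01,.01,.05]);print(o.x,np.degrees(o.x[3]),o.cost)
print(f(o.x).round(1)); p=o.x
N=hook(p[:2],p[2],[(-18,0,30),(0,0,0)],p[3]);print('nose,bend',N)
print(tri([ray(W,wp[0]),ray(S,sp[0])]))
E
python3 fit.py
```

```text
[0.61415642 0.22299934 0.01074316 1.18883351] 68.11514245976439 15.245670638919915
[0.61415642 0.22299934 0.01074316 1.18883351] 68.11514281397626 15.245670638923826
[0.61415643 0.22299934 0.01074316 1.18883339] 68.11513594055847 15.245670638874978
[-0.   0.5 -0.  -0.1 -0.4 -0.6 -0.1 -0.9  1.1 -1.7  1.6  0.1  0.5  0.8
 -0.7  1.1 -0.5  0.4  1.6 -0.9  0.5 -0.3  0.6  1.  -0.9  0.1 -1.   0.7
 -1.3  0.9 -1.9 -1.7 -1.7]
nose,bend [[0.59994969 0.18763198 0.24305047]
 [0.61185958 0.21728138 0.22880028]]
[0.60086544 0.18921505 0.24099483]
```

Emit:
{"fn": "jog_arm", "kwargs": {
  "hand": [0.085, 0.085, 0.085, 0.085, 0.085],
  "travel": [
    [0, -0.05, 0],
    [0, -0.05, -0.01],
    [0.005, -0.05, -0.03],
    [0.005, -0.05, -0.03],
    [0.005, -0.05, -0.03]
  ],
  "yaw": [0, 0.08, 0.08, 0.08, 0.074]
}}

```text
time_s: 2.08
position: [0.5161, -0.0267, 0.2183]
tool_rot: [[-0.997, -0.075, -0.0], [-0.075, 0.997, 0.0], [0.0, 0.0, -1.0]]
ft_force: [0.5, 0.6, 0.6]
grip_width: 0.0853
gripper_force: 0.0
```

Emit:
{"fn": "jog_arm", "kwargs": {
  "hand": [0.085, 0.085, 0.085, 0.085, 0.085],
  "travel": [
    [0.005, -0.044, -0.04],
    [0.005, 0, -0.03],
    [0, 0, 0],
    [0, 0, 0],
    [0, 0, 0]
  ],
  "yaw": [0, 0, 0, 0, 0]
}}

```text
time_s: 2.7
position: [0.527, -0.0694, 0.1507]
tool_rot: [[-0.997, -0.073, 0.002], [-0.073, 0.997, -0.001], [-0.002, -0.001, -1.0]]
ft_force: [-0.7, 0.6, 0.1]
grip_width: 0.0852
gripper_force: 0.0
```

Run:
```python
from h import *
st=env.observe(); im=snap('wrist','pics/w2.png'); C=cam('wrist',st)
print(st['position'],st['tool_rot'][:,0])
s=im.astype(int); m=((s[...,2]-s[...,1]>70)&(abs(s[...,1]-s[...,0])<45)).astype(np.uint8)
n,l,stt,_=cv2.connectedComponentsWithStats(m); 
for k in range(1,n):
  if stt[k,4]>150:
    v,u=np.nonzero(l==k); P=np.array([plane(C,(a,b),.022)[:2] for a,b in zip(u,v)])*1000
    c,sz,an=cv2.minAreaRect(P.astype(np.float32)); print(stt[k],c,sz,an)
a=np.array([.523,-.072,.022]);d=np.array([np.cos(.07),np.sin(.07),0])
for k in(-.09,-.045,.045,.065): q=proj(C,a+d*k)[0]; cv2.circle(im:=im.copy(),tuple(int(x) for x in q),3,(255,255,0),1)
cv2.imwrite('pics/w2m.png',im)
```

```text
[ 0.52703308 -0.0694433   0.15073584] [-0.99731262 -0.07322943 -0.0022327 ]
[ 240  136   40   94 1854] (522.8567504882812, -71.2031021118164) (88.76017761230469, 34.93489074707031) 2.7114813327789307
```

View pics/w2m.png

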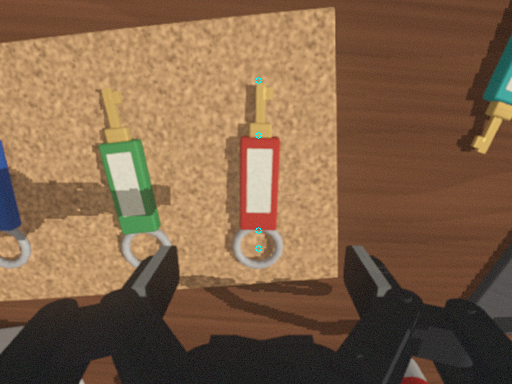

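The wrist picture shows the red tag centred at (260,183), clear of the green one; it measures (0.523,−0.071), yaw 2.7°. Going down to grasp.

Emit:
{"fn": "jog_arm", "kwargs": {
  "hand": [0.085, 0.085, 0.085, 0.085, 0.085],
  "travel": [
    [0.001, -0.0015, -0.04],
    [0, 0, -0.04],
    [0, 0, -0.03],
    [0, 0, -0.0155],
    [0, 0, 0]
  ],
  "yaw": [-0.026, 0, 0, 0, 0]
}}

```text
time_s: 3.38
position: [0.5277, -0.0714, 0.0238]
tool_rot: [[-0.999, -0.046, -0.0], [-0.046, 0.999, 0.0], [0.0, 0.0, -1.0]]
ft_force: [-0.3, 0.2, 1.2]
grip_width: 0.0851
gripper_force: 0.0
```

Emit:
{"fn": "jog_arm", "kwargs": {
  "hand": [0.03, 0.03, 0.03, 0.03, 0.03],
  "travel": [
    [0, 0, 0],
    [0, 0, 0],
    [0, 0, 0],
    [0, 0, 0],
    [0, 0, 0]
  ],
  "yaw": [0, 0, 0, 0, 0],
  "grip_force": 100
}}

```text
time_s: 4.0
position: [0.5281, -0.0716, 0.025]
tool_rot: [[-0.999, -0.046, 0.002], [-0.046, 0.999, -0.001], [-0.002, -0.001, -1.0]]
ft_force: [-3.1, 0.5, 7.8]
grip_width: 0.0334
gripper_force: 100.7
```

Emit:
{"fn": "jog_arm", "kwargs": {
  "hand": [0.03, 0.03, 0.03, 0.03, 0.03],
  "travel": [
    [0, 0, 0.02],
    [0, 0, 0.04],
    [0, 0, 0.05],
    [-0.02, 0.03, 0.04],
    [-0.022, 0.04, 0.03]
  ],
  "yaw": [0, 0, 0, -0.066, -0.066]
}}

```text
time_s: 4.62
position: [0.4853, -0.0012, 0.2056]
tool_rot: [[-0.996, 0.089, 0.002], [0.089, 0.996, -0.0], [-0.002, -0.0, -1.0]]
ft_force: [0.4, 1.4, -0.5]
grip_width: 0.0335
gripper_force: 99.9
```

Emit:
{"fn": "jog_arm", "kwargs": {
  "hand": [0.03, 0.03, 0.03, 0.03, 0.03],
  "travel": [
    [-0.022, 0.05, 0.03],
    [-0.022, 0.05, 0.03],
    [0, 0.05, 0.007],
    [0, 0.045, 0],
    [0, 0.024, 0]
  ],
  "yaw": [-0.066, -0.066, -0.066, -0.066, 0]
}}

```text
time_s: 5.25
position: [0.4411, 0.2194, 0.2711]
tool_rot: [[-0.94, 0.342, 0.0], [0.342, 0.94, 0.0], [-0.0, 0.0, -1.0]]
ft_force: [-0.6, 0.3, -0.3]
grip_width: 0.0331
gripper_force: 99.9
```

Run:
```python
from h import *
st=env.observe(); im=snap('wrist','pics/w3.png'); C=cam('wrist',st)
print(st['position'],st['tool_rot'][:,0],st['ft_force'],st['grip_width'])
b=np.array([.612,.217]);
p=st['position'];d=-st['tool_rot'][:,0]
S=cam('scene'); s=snap('scene','pics/s3.png')
o=np.zeros((384,800,3),np.uint8); 
im=im.copy()
E0=p+d*.060-[0,0,.011]
n=np.cross([0,0,1],d)
ring=np.array([E0+.022*(d*np.cos(a)+n*np.sin(a)) for a in np.linspace(0,6.28,13)])
H=hook((.6133,.2212),.0107,CL,np.radians(70)) 
print('bend chk',hook((.6133,.2212),.0107,[(0,0,0)],np.radians(70)))
for q in np.vstack([proj(C,ring),proj(C,H)]): cv2.circle(im,tuple(int(x) for x in q),1,(255,255,0),-1)
s=cv2.resize(s[150:230,260:360],(400,320),interpolation=2)
for q in np.vstack([proj(S,ring),proj(S,H)]): cv2.circle(s,tuple(int(x) for x in (q-(260,150))*4),1,(255,255,0),-1)
o[:,:400]=im[:,56:456];o[:320,400:]=s;cv2.imwrite('pics/c3.png',o)
```

```text
[0.4410533  0.2193912  0.27112797] [-9.39844770e-01  3.41601689e-01 -3.07035187e-04] [-0.61090579  0.26764385 -0.2840864 ] 0.03313009192539053
bend chk [[0.61120093 0.21543285 0.22876493]]
```

View pics/c3.png

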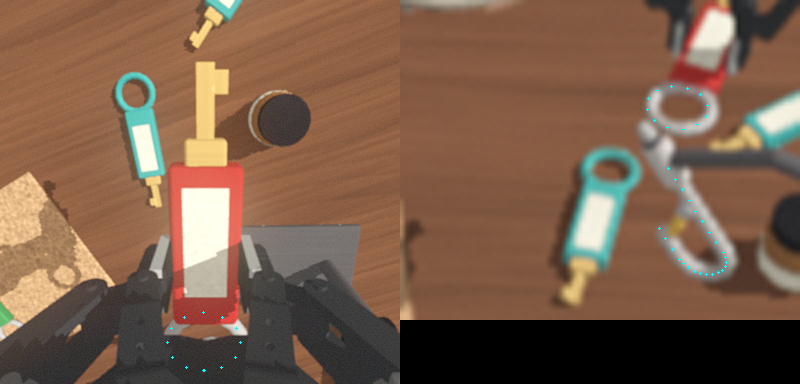

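The picture shows the ring and hook where the model has them (ring dots on the eye, hook dots 2 mm off at most). Moving the eye over the nose.

Emit:
{"fn": "jog_arm", "kwargs": {
  "hand": [0.03, 0.03, 0.03, 0.03, 0.03],
  "travel": [
    [0.028, -0.01, 0.001],
    [0.028, -0.01, 0],
    [0.024, -0.009, 0],
    [0.0145, -0.0065, 0],
    [0, 0, 0]
  ],
  "yaw": [0, 0, 0, 0, 0]
}}

```text
time_s: 5.98
position: [0.5365, 0.1811, 0.2715]
tool_rot: [[-0.939, 0.344, -0.001], [0.344, 0.939, -0.0], [0.001, -0.0, -1.0]]
ft_force: [-1.0, 0.2, -1.4]
grip_width: 0.0336
gripper_force: 99.9
```

```bash
cat > v.py <<'E'
from h import *
import sys
st=env.observe();p=st['position'];d=-st['tool_rot'][:,0];d[2]=0;d/=np.linalg.norm(d)
print(p.round(4),st['ft_force'].round(2),st['grip_width'],st['time_s'])
B=np.array([.612,.218,.228]);E0=p+d*.060-[0,0,.011]
X=np.array([.342,.94,0]);r=E0+.022*X-B
a=np.radians(35);x,z=r@X,r[2]
print('rim in hook frame mm',1000*(x*np.cos(a)+z*np.sin(a)),1000*(-x*np.sin(a)+z*np.cos(a)),'lateral',1000*(E0-B)@[-.94,.342,0])
if len(sys.argv)>1:
    o=np.zeros((480,800,3),np.uint8);s=snap('scene','pics/x.png')[150:230,265:365]; o[:,:600]=cv2.resize(s,(600,480),interpolation=2)
    n=np.cross([0,0,1],d); ring=np.array([E0+.022*(d*np.cos(a)+n*np.sin(a)) for a in np.linspace(0,6.28,13)])
    for q in proj(cam('scene'),ring): cv2.circle(o,tuple(int(x) for x in (q-(265,150))*6),1,(255,255,0),-1)
    cv2.imwrite(sys.argv[1],o[:,:600])
E
python3 v.py pics/c4.png
```

```text
[0.5365 0.1811 0.2715] [-1.04  0.16 -1.44] 0.03362000411280973 5.975
rim in hook frame mm -12.973995050007286 48.80660849413021 lateral -1.6600363346265263
```

View pics/c4.png

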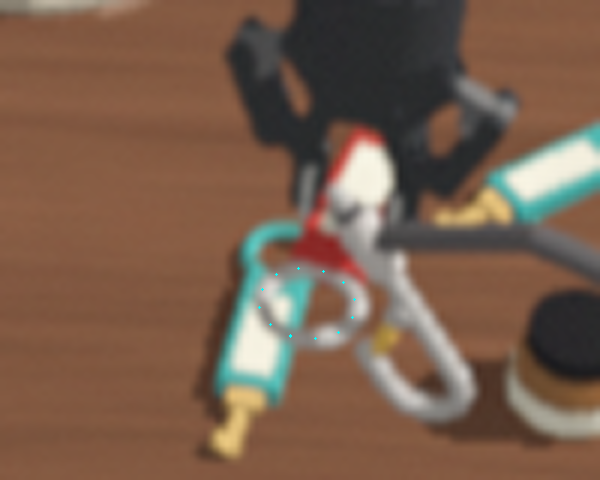

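The eye lies just up and left of the nose (368,355 in the crop), clear of sleeve and arm. Moving in to the gate, then pushing along the hook's −z.

Emit:
{"fn": "jog_arm", "kwargs": {
  "hand": [0.03, 0.03, 0.03, 0.03, 0.03],
  "travel": [
    [0.0, 0.004, 0],
    [0.001, 0.004, 0],
    [0.001, 0.003, -0.001],
    [0, 0, 0],
    [0, 0, 0]
  ],
  "yaw": [0, 0, 0, 0, 0]
}}

```text
time_s: 6.65
position: [0.5381, 0.193, 0.2708]
tool_rot: [[-0.939, 0.343, -0.0], [0.343, 0.939, -0.0], [0.0, -0.0, -1.0]]
ft_force: [-2.6, -1.7, -0.8]
grip_width: 0.0334
gripper_force: 100.0
```

```bash
python3 v.py
```

```text
[0.5381 0.193  0.2708] [-2.6  -1.7  -0.83] 0.03336516111673928 6.65
rim in hook frame mm -3.7173135919014895 41.42579886476731 lateral 0.9468473011377158
```

Emit:
{"fn": "jog_arm", "kwargs": {
  "hand": [0.03, 0.03, 0.03, 0.03, 0.03],
  "travel": [
    [0.0005, 0.0013, -0.002],
    [0.0005, 0.0013, -0.002],
    [0.0005, 0.0013, -0.002],
    [0.0005, 0.0013, -0.002],
    [0, 0, 0]
  ],
  "yaw": [0, 0, 0, 0, 0]
}}

```text
time_s: 7.28
position: [0.5407, 0.1972, 0.263]
tool_rot: [[-0.939, 0.344, 0.001], [0.344, 0.939, -0.002], [-0.002, -0.001, -1.0]]
ft_force: [-0.2, -6.3, -0.4]
grip_width: 0.0335
gripper_force: 100.1
```

```bash
python3 v.py
```

```text
[0.5407 0.1972 0.263 ] [-0.22 -6.34 -0.39] 0.03348291966627876 7.275
rim in hook frame mm -4.306064150110868 32.28859275492824 lateral -0.09611535996036004
```

Emit:
{"fn": "jog_arm", "kwargs": {
  "hand": [0.03, 0.03, 0.03, 0.03, 0.03],
  "travel": [
    [0.0004, 0.001, -0.0016],
    [0.0004, 0.001, -0.0016],
    [0.0004, 0.001, -0.0016],
    [0.0004, 0.001, -0.0016],
    [0, 0, 0]
  ],
  "yaw": [0, 0, 0, 0, 0]
}}

```text
time_s: 7.9
position: [0.5422, 0.2012, 0.2563]
tool_rot: [[-0.939, 0.344, 0.001], [0.344, 0.939, -0.002], [-0.001, -0.002, -1.0]]
ft_force: [-0.7, -5.6, -0.5]
grip_width: 0.0334
gripper_force: 99.9
```

```bash
python3 v.py pics/c5.png
```

```text
[0.5422 0.2012 0.2563] [-0.7  -5.64 -0.52] 0.03342748298078188 7.9
rim in hook frame mm -4.608346992808472 24.356894676409897 lateral -0.13038233489511356
```

View pics/c5.png

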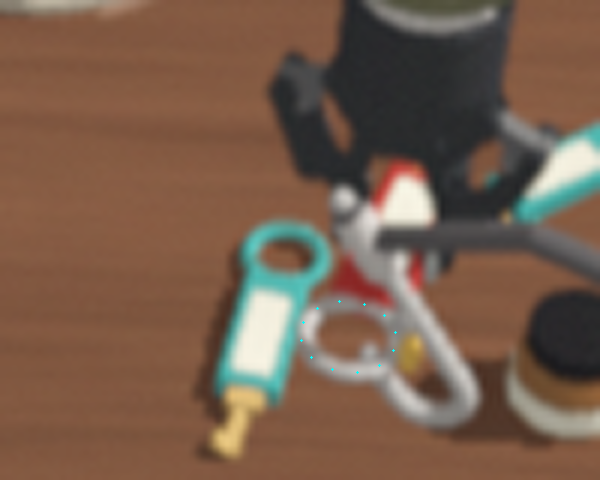

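The nose shows inside the ring and the gate is pushed inwards. Pushing on.

Emit:
{"fn": "jog_arm", "kwargs": {
  "hand": [0.03, 0.03, 0.03, 0.03, 0.03],
  "travel": [
    [0.0005, 0.0014, -0.002],
    [0.0005, 0.0014, -0.002],
    [0.0005, 0.0014, -0.002],
    [0.0005, 0.0014, -0.002],
    [0, 0, 0]
  ],
  "yaw": [0, 0, 0, 0, 0]
}}

```text
time_s: 8.57
position: [0.5438, 0.2071, 0.2479]
tool_rot: [[-0.939, 0.344, -0.001], [0.344, 0.939, -0.002], [0.0, -0.002, -1.0]]
ft_force: [-1.6, -5.4, -3.1]
grip_width: 0.0332
gripper_force: 100.0
```

```bash
python3 v.py
```

```text
[0.5438 0.2071 0.2479] [-1.59 -5.39 -3.13] 0.033187634907874485 8.575
rim in hook frame mm -4.460810391874251 13.962683092014299 lateral 0.338048025286329
```

Emit:
{"fn": "jog_arm", "kwargs": {
  "hand": [0.03, 0.03, 0.03, 0.03, 0.03],
  "travel": [
    [0.0004, 0.0012, -0.0016],
    [0.0004, 0.0012, -0.0016],
    [0.0004, 0.0012, -0.0016],
    [0.0004, 0.0012, -0.0016],
    [0, 0, 0]
  ],
  "yaw": [0, 0, 0, 0, 0]
}}

```text
time_s: 9.2
position: [0.5454, 0.2128, 0.2419]
tool_rot: [[-0.94, 0.342, 0.0], [0.342, 0.94, 0.0], [-0.0, 0.0, -1.0]]
ft_force: [0.4, 0.7, -0.5]
grip_width: 0.0336
gripper_force: 100.4
```

```bash
python3 v.py
```

```text
[0.5454 0.2128 0.2419] [ 0.44  0.72 -0.49] 0.03358542869172309 9.2
rim in hook frame mm -2.987022038862917 5.678482533231173 lateral 0.7588035415200771
```

Force has dropped: the gate snapped past. A little deeper, then check.

Emit:
{"fn": "jog_arm", "kwargs": {
  "hand": [0.03, 0.03, 0.03, 0.03, 0.03],
  "travel": [
    [0.0003, 0.0008, -0.0012],
    [0.0003, 0.0008, -0.0012],
    [0.0003, 0.0008, -0.0012],
    [0, 0, 0],
    [0, 0, 0]
  ],
  "yaw": [0, 0, 0, 0, 0]
}}

```text
time_s: 9.82
position: [0.5463, 0.215, 0.2384]
tool_rot: [[-0.939, 0.343, 0.0], [0.343, 0.939, -0.0], [-0.0, -0.0, -1.0]]
ft_force: [-0.3, 0.8, -1.1]
grip_width: 0.0336
gripper_force: 100.4
```

```bash
python3 v.py pics/c6.png
```

```text
[0.5463 0.215  0.2384] [-0.33  0.82 -1.08] 0.03364888468721351 9.825
rim in hook frame mm -3.076815374370391 1.4795826263918797 lateral 0.712361694700428
```

View pics/c6.png

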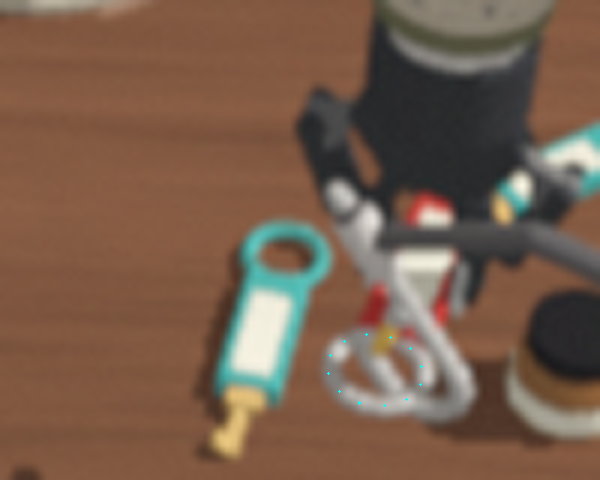

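The gate (385,340) is shut again above the rim and the bar passes through the eye. Letting go and backing off.

Emit:
{"fn": "jog_arm", "kwargs": {
  "hand": [0.07, 0.07, 0.07, 0.07, 0.07],
  "travel": [
    [0, 0, 0],
    [0, 0, 0],
    [0, 0, 0],
    [-0.02, 0.007, 0],
    [-0.04, 0.014, 0]
  ],
  "yaw": [0, 0, 0, 0, 0]
}}

```text
time_s: 10.5
position: [0.4863, 0.2358, 0.238]
tool_rot: [[-0.939, 0.344, 0.0], [0.344, 0.939, -0.0], [-0.0, -0.0, -1.0]]
ft_force: [0.3, 0.2, 1.1]
grip_width: 0.0701
gripper_force: 0.0
```

Emit:
{"fn": "jog_arm", "kwargs": {
  "hand": [0.07, 0.07, 0.07, 0.07, 0.07],
  "travel": [
    [-0.04, 0.014, 0],
    [-0.03, 0.01, 0.03],
    [-0.02, 0, 0.03],
    [0, 0, 0],
    [0, 0, 0]
  ],
  "yaw": [0, 0, 0, 0, 0]
}}

```text
time_s: 11.12
position: [0.3964, 0.2599, 0.2978]
tool_rot: [[-0.939, 0.343, -0.001], [0.343, 0.939, -0.0], [0.0, -0.0, -1.0]]
ft_force: [0.1, -0.5, -0.0]
grip_width: 0.0699
gripper_force: 0.0
```

Emit:
{"fn": "jog_arm", "kwargs": {
  "hand": [0.07, 0.07, 0.07, 0.07, 0.07],
  "travel": [
    [0, 0, 0],
    [0, 0, 0],
    [0, 0, 0],
    [0, 0, 0],
    [0, 0, 0]
  ],
  "yaw": [0, 0, 0, 0, 0]
}}

```text
time_s: 11.75
position: [0.3963, 0.26, 0.2984]
tool_rot: [[-0.939, 0.343, -0.0], [0.343, 0.939, -0.0], [-0.0, -0.0, -1.0]]
ft_force: [0.2, 0.6, -0.7]
grip_width: 0.07
gripper_force: 0.0
```

Emit:
{"fn": "jog_arm", "kwargs": {
  "hand": [0.07, 0.07, 0.07, 0.07, 0.07],
  "travel": [
    [0, 0, 0],
    [0, 0, 0],
    [0, 0, 0],
    [0, 0, 0],
    [0, 0, 0]
  ],
  "yaw": [0, 0, 0, 0, 0]
}}

```text
time_s: 12.38
position: [0.3963, 0.26, 0.2984]
tool_rot: [[-0.939, 0.343, 0.0], [0.343, 0.939, 0.0], [-0.0, 0.0, -1.0]]
ft_force: [0.4, -0.4, 0.4]
grip_width: 0.0699
gripper_force: 0.0
```

Emit:
{"fn": "jog_arm", "kwargs": {
  "hand": [0.07, 0.07, 0.07, 0.07, 0.07],
  "travel": [
    [0, 0, 0],
    [0, 0, 0],
    [0, 0, 0],
    [0, 0, 0],
    [0, 0, 0]
  ],
  "yaw": [0, 0, 0, 0, 0]
}}

```text
time_s: 13.0
position: [0.3963, 0.26, 0.2984]
tool_rot: [[-0.939, 0.343, 0.0], [0.343, 0.939, -0.0], [-0.0, -0.0, -1.0]]
ft_force: [-0.7, 0.5, 0.0]
grip_width: 0.0697
gripper_force: 0.0
```

Emit:
{"fn": "jog_arm", "kwargs": {
  "hand": [0.07, 0.07, 0.07, 0.07, 0.07],
  "travel": [
    [0, 0, 0],
    [0, 0, 0],
    [0, 0, 0],
    [0, 0, 0],
    [0, 0, 0]
  ],
  "yaw": [0, 0, 0, 0, 0]
}}

```text
time_s: 13.62
position: [0.3963, 0.26, 0.2984]
tool_rot: [[-0.939, 0.343, -0.0], [0.343, 0.939, 0.0], [0.0, 0.0, -1.0]]
ft_force: [0.5, -0.0, 0.2]
grip_width: 0.0701
gripper_force: 0.0
```

Emit:
{"fn": "jog_arm", "kwargs": {
  "hand": [0.07, 0.07, 0.07, 0.07, 0.07],
  "travel": [
    [0, 0, 0],
    [0, 0, 0],
    [0, 0, 0],
    [0, 0, 0],
    [0, 0, 0]
  ],
  "yaw": [0, 0, 0, 0, 0]
}}

```text
time_s: 14.25
position: [0.3963, 0.26, 0.2984]
tool_rot: [[-0.939, 0.343, -0.0], [0.343, 0.939, -0.0], [0.0, -0.0, -1.0]]
ft_force: [0.5, -0.4, 0.1]
grip_width: 0.0698
gripper_force: 0.0
```

Emit:
{"fn": "jog_arm", "kwargs": {
  "hand": [0.07, 0.07, 0.07, 0.07, 0.07],
  "travel": [
    [0, 0, 0],
    [0, 0, 0],
    [0, 0, 0],
    [0, 0, 0],
    [0, 0, 0]
  ],
  "yaw": [0, 0, 0, 0, 0]
}}

```text
time_s: 14.88
position: [0.3963, 0.26, 0.2984]
tool_rot: [[-0.939, 0.343, -0.0], [0.343, 0.939, 0.0], [0.0, 0.0, -1.0]]
ft_force: [0.5, 0.6, 0.5]
grip_width: 0.0699
gripper_force: 0.0
```

Run:
```python
from h import *
import time
a=snap('scene','pics/e1.png')[150:260,265:365]
for i in range(3): b=snap('scene','pics/e2.png')
b=b[150:260,265:365]
d=cv2.absdiff(a,b); print(d.max(),(d>40).sum(),env.observe()['time_s'])
cv2.imwrite('pics/c7.png',np.hstack([cv2.resize(x,(400,440),interpolation=2) for x in(a,b)]))
```

```text
77 299 15.075
```

View pics/c7.png

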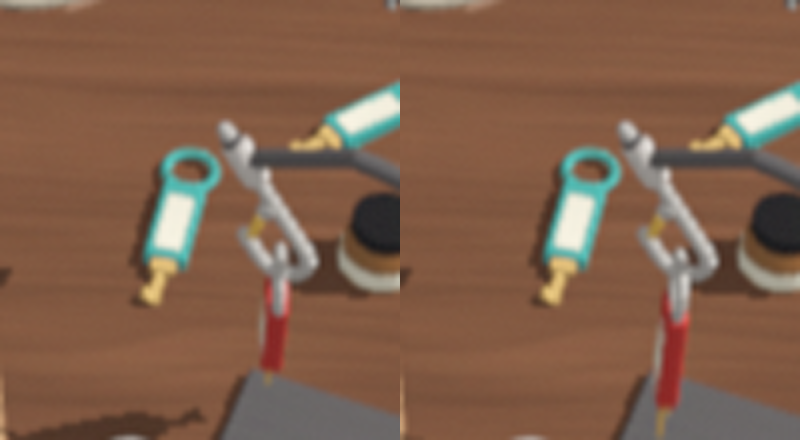

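The tag hangs from the bend by its eye, still swinging. Waiting.

Emit:
{"fn": "jog_arm", "kwargs": {
  "hand": [0.07, 0.07, 0.07, 0.07, 0.07],
  "travel": [
    [0, 0, 0],
    [0, 0, 0],
    [0, 0, 0],
    [0, 0, 0],
    [0, 0, 0]
  ],
  "yaw": [0, 0, 0, 0, 0]
}}

```text
time_s: 15.7
position: [0.3963, 0.26, 0.2984]
tool_rot: [[-0.939, 0.343, -0.0], [0.343, 0.939, 0.0], [0.0, 0.0, -1.0]]
ft_force: [-0.5, 0.1, -0.1]
grip_width: 0.0703
gripper_force: 0.0
```

Emit:
{"fn": "jog_arm", "kwargs": {
  "hand": [0.07, 0.07, 0.07, 0.07, 0.07],
  "travel": [
    [0, 0, 0],
    [0, 0, 0],
    [0, 0, 0],
    [0, 0, 0],
    [0, 0, 0]
  ],
  "yaw": [0, 0, 0, 0, 0]
}}

```text
time_s: 16.32
position: [0.3963, 0.26, 0.2984]
tool_rot: [[-0.939, 0.343, -0.0], [0.343, 0.939, -0.0], [0.0, -0.0, -1.0]]
ft_force: [-0.3, 1.0, -0.5]
grip_width: 0.0698
gripper_force: 0.0
```

Emit:
{"fn": "jog_arm", "kwargs": {
  "hand": [0.07, 0.07, 0.07, 0.07, 0.07],
  "travel": [
    [0, 0, 0],
    [0, 0, 0],
    [0, 0, 0],
    [0, 0, 0],
    [0, 0, 0]
  ],
  "yaw": [0, 0, 0, 0, 0]
}}

```text
time_s: 16.95
position: [0.3963, 0.26, 0.2984]
tool_rot: [[-0.939, 0.343, -0.0], [0.343, 0.939, -0.0], [0.0, -0.0, -1.0]]
ft_force: [-0.6, -0.4, 0.3]
grip_width: 0.0701
gripper_force: 0.0
```

Emit:
{"fn": "jog_arm", "kwargs": {
  "hand": [0.07, 0.07, 0.07, 0.07, 0.07],
  "travel": [
    [0, 0, 0],
    [0, 0, 0],
    [0, 0, 0],
    [0, 0, 0],
    [0, 0, 0]
  ],
  "yaw": [0, 0, 0, 0, 0]
}}

```text
time_s: 17.58
position: [0.3963, 0.26, 0.2984]
tool_rot: [[-0.939, 0.343, -0.0], [0.343, 0.939, 0.0], [0.0, 0.0, -1.0]]
ft_force: [-0.3, -0.1, 0.3]
grip_width: 0.0704
gripper_force: 0.0
```

Emit:
{"fn": "jog_arm", "kwargs": {
  "hand": [0.07, 0.07, 0.07, 0.07, 0.07],
  "travel": [
    [0, 0, 0],
    [0, 0, 0],
    [0, 0, 0],
    [0, 0, 0],
    [0, 0, 0]
  ],
  "yaw": [0, 0, 0, 0, 0]
}}

```text
time_s: 18.2
position: [0.3963, 0.26, 0.2984]
tool_rot: [[-0.939, 0.343, -0.0], [0.343, 0.939, -0.0], [0.0, -0.0, -1.0]]
ft_force: [-0.0, 0.2, -0.4]
grip_width: 0.0698
gripper_force: 0.0
```

Emit:
{"fn": "jog_arm", "kwargs": {
  "hand": [0.07, 0.07, 0.07, 0.07, 0.07],
  "travel": [
    [0, 0, 0],
    [0, 0, 0],
    [0, 0, 0],
    [0, 0, 0],
    [0, 0, 0]
  ],
  "yaw": [0, 0, 0, 0, 0]
}}

```text
time_s: 18.82
position: [0.3963, 0.26, 0.2984]
tool_rot: [[-0.939, 0.343, 0.0], [0.343, 0.939, 0.0], [-0.0, 0.0, -1.0]]
ft_force: [0.6, -0.6, 0.3]
grip_width: 0.07
gripper_force: 0.0
```

Emit:
{"fn": "jog_arm", "kwargs": {
  "hand": [0.07, 0.07, 0.07, 0.07, 0.07],
  "travel": [
    [0, 0, 0],
    [0, 0, 0],
    [0, 0, 0],
    [0, 0, 0],
    [0, 0, 0]
  ],
  "yaw": [0, 0, 0, 0, 0]
}}

```text
time_s: 19.45
position: [0.3963, 0.26, 0.2984]
tool_rot: [[-0.939, 0.343, -0.0], [0.343, 0.939, -0.0], [0.0, -0.0, -1.0]]
ft_force: [-0.2, -0.3, -0.6]
grip_width: 0.0697
gripper_force: 0.0
```

Emit:
{"fn": "jog_arm", "kwargs": {
  "hand": [0.07, 0.07, 0.07, 0.07, 0.07],
  "travel": [
    [0, 0, 0],
    [0, 0, 0],
    [0, 0, 0],
    [0, 0, 0],
    [0, 0, 0]
  ],
  "yaw": [0, 0, 0, 0, 0]
}}

```text
time_s: 20.08
position: [0.3963, 0.26, 0.2984]
tool_rot: [[-0.939, 0.343, -0.0], [0.343, 0.939, -0.0], [0.0, -0.0, -1.0]]
ft_force: [0.4, 0.5, 0.2]
grip_width: 0.0702
gripper_force: 0.0
```

Emit:
{"fn": "jog_arm", "kwargs": {
  "hand": [0.07, 0.07, 0.07, 0.07, 0.07],
  "travel": [
    [0, 0, 0],
    [0, 0, 0],
    [0, 0, 0],
    [0, 0, 0],
    [0, 0, 0]
  ],
  "yaw": [0, 0, 0, 0, 0]
}}

```text
time_s: 20.7
position: [0.3963, 0.26, 0.2984]
tool_rot: [[-0.939, 0.343, 0.0], [0.343, 0.939, -0.0], [-0.0, 0.0, -1.0]]
ft_force: [-0.2, 1.0, 0.7]
grip_width: 0.07
gripper_force: 0.0
```

Emit:
{"fn": "jog_arm", "kwargs": {
  "hand": [0.07, 0.07, 0.07, 0.07, 0.07],
  "travel": [
    [0, 0, 0],
    [0, 0, 0],
    [0, 0, 0],
    [0, 0, 0],
    [0, 0, 0]
  ],
  "yaw": [0, 0, 0, 0, 0]
}}

```text
time_s: 21.32
position: [0.3963, 0.26, 0.2984]
tool_rot: [[-0.939, 0.343, 0.0], [0.343, 0.939, -0.0], [-0.0, -0.0, -1.0]]
ft_force: [0.6, -0.4, -0.3]
grip_width: 0.0698
gripper_force: 0.0
```

Emit:
{"fn": "jog_arm", "kwargs": {
  "hand": [0.07, 0.07, 0.07, 0.07, 0.07],
  "travel": [
    [0, 0, 0],
    [0, 0, 0],
    [0, 0, 0],
    [0, 0, 0],
    [0, 0, 0]
  ],
  "yaw": [0, 0, 0, 0, 0]
}}

```text
time_s: 21.95
position: [0.3963, 0.26, 0.2984]
tool_rot: [[-0.939, 0.343, -0.0], [0.343, 0.939, -0.0], [0.0, -0.0, -1.0]]
ft_force: [-0.0, 0.2, -0.1]
grip_width: 0.0699
gripper_force: 0.0
```

Emit:
{"fn": "jog_arm", "kwargs": {
  "hand": [0.07, 0.07, 0.07, 0.07, 0.07],
  "travel": [
    [0, 0, 0],
    [0, 0, 0],
    [0, 0, 0],
    [0, 0, 0],
    [0, 0, 0]
  ],
  "yaw": [0, 0, 0, 0, 0]
}}

```text
time_s: 22.58
position: [0.3963, 0.26, 0.2984]
tool_rot: [[-0.939, 0.343, 0.0], [0.343, 0.939, -0.0], [-0.0, 0.0, -1.0]]
ft_force: [-0.4, -0.6, -0.2]
grip_width: 0.0699
gripper_force: 0.0
```

```bash
cat > sw.py <<'E'
from h import *
C=cam('scene')
B=np.array([.612,.218,.228])
for dz in(-.051,-.141): print('expected grip end',proj(C,B+[0,0,dz])[0].round(1))
r=[]
for i in range(16):
    s=env.get_image('scene')[200:265,315:350].astype(int); m=(s[...,0]-s[...,1]>70)&(abs(s[...,1]-s[...,2])<45)
    v,u=np.nonzero(m); r.append((round(u.mean()+315,1),round(v.mean()+200,1),int(v.min()+200),int(v.max()+200)))
print(*r,env.observe()['time_s'])
E
python3 sw.py
```

```text
expected grip end [334.3 226.1]
expected grip end [331.3 245. ]
(np.float64(332.2), np.float64(236.7), 223, 247) (np.float64(332.2), np.float64(236.7), 223, 247) (np.float64(332.2), np.float64(236.6), 223, 247) (np.float64(332.2), np.float64(236.6), 223, 247) (np.float64(332.2), np.float64(236.7), 223, 247) (np.float64(332.2), np.float64(236.7), 223, 247) (np.float64(332.2), np.float64(236.6), 223, 247) (np.float64(332.2), np.float64(236.7), 223, 247) (np.float64(332.2), np.float64(236.7), 223, 247) (np.float64(332.2), np.float64(236.7), 223, 247) (np.float64(332.2), np.float64(236.7), 223, 247) (np.float64(332.2), np.float64(236.7), 223, 247) (np.float64(332.2), np.float64(236.7), 223, 247) (np.float64(332.2), np.float64(236.7), 223, 247) (np.float64(332.2), np.float64(236.6), 223, 247) (np.float64(332.2), np.float64(236.7), 223, 247) 23.375
```

The tag is still, and its grip appears at the pixels expected for hanging straight down. Handing in.

```bash
python3 -c "
from rig import env
print(env.close_job())"
```

```text
the job is handed in; nothing more can be done
None
```

The red tag hangs still from the snap hook by its eye and, in the last close-up, the gate had shut behind it. I handed the job in at about 23 s of the 64 s; no verdict came back. I viewed 11 pictures, one over the limit of 10.

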